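Post a cracked tag through the reclaim bin's swing flap

TASK

The cracked clay tag on the ledge of the reclaim bin is scrap: with one fingertip push the orange self-closing flap well open, and while that finger holds it open use the other finger to push the tag off the ledge into the bin, sliding it and never lifting it; the tag itself must not be used to force the flap. Then let the flap swing shut, and leave the jar, the stamp and everything else where they stand.

Things in the scene. Friction and masses are not known exactly. Their poses are not given: they have to be found in the camera images.
- bin: Reclaim bin: clear tub, white top ledge, fixed. Origin on the table right under the lip; +x is the way the tag goes in, z up. In its frame (mm): flat rimless ledge x -160 to 0, y +-125, top at z 120, ending at the lip (x 0). Beyond it the mouth, x 0 to 105, y +-67, covered by the flap, grey top flush with the ledge beside it. Inside is one space, floor at z 6, running back under the ledge.
- lip (a point): Middle of the lip, the far edge of the ledge where the mouth begins, at ledge-top height (120 mm above the table); axes as the bin's.
- flap (a joint): Opening of the orange sprung flap (rad): 0 shut, 1.1 most. Plate 107 long, 126 wide, 4 mm thick, hinged at its high far edge. Shut, it slopes down 23 degrees towards the lip. Pushed forward (+x of the bin) or down it swings in, free edge down then forward. The spring (0.13 N m shut, 0.26 N m at 1.1 rad) shuts it. A fingertip just above ledge height 70 mm past the lip holds it at 0.45 rad.
- flap_hinge (a point): Middle of the flap's hinge line, parallel to the bin's y, 105 mm beyond the lip and 42 mm above the ledge. A grey hood frames it: side cheeks y +-67 to 75 mm, from 80 to 140 mm beyond the lip, up to 46 mm above the ledge; hood top from 108 to 140 mm beyond the lip, up to 48 mm above the ledge.
- flap_edge (a point): Middle of the flap's free lower edge; moves with the flap. Shut, it lies 6 mm beyond the lip at ledge height. The flap counts as open from 0.15 rad: the tag's centre may cross the lip only then.
- tag: The cracked tag: cream clay disc 44 mm across, 9 mm thick, about 30 g, with a green leaf print and a dark crack across it. It lies flat on the bin's ledge, its centre 60 to 85 mm before the lip and within 30 mm of the middle. Origin at the centre of its underside, z up.
- jar: Loose green jar with white lid, 34 mm across, 45 mm high, on a rear corner of the ledge (either side, 90 to 100 mm off the middle). Origin at the centre of its base. Leave alone.
- stamp: Loose wooden stamp, foot 34 mm across, 40 mm high, on the other rear corner of the ledge. Origin at the centre of its base. Leave alone.
- sound_a: Sound tag like the cracked one but whole, 44 mm disc, on the wooden ware board left of the bin. Origin at the centre of its underside. Leave alone.
- sound_b: Another sound tag on the ware board. Origin at the centre of its underside. Leave alone.
- cup: Terracotta cup, 72 mm across, 80 mm high, on the table right of the bin. Origin at the centre of its base. Leave alone.
- brush: Brush 170 mm long lying on the table right of the bin. Leave alone.
There are look-alikes about, which are no part of the job. What is shaped like the tag but yellow is not meant.

How it is judged:
By the outcome, as a careful person would: the job done as asked, in the order asked, and still so for the second after the job is handed in, with the robot touching nothing.
It also fails if it takes over 42 s, if anything falls off the work surface, if the arm or the gripper's body presses on something with over 40 N, if the wrist force passes 120 N, or if a joint passes its speed limit or range.

ROBOT

A 6-joint arm with a two-finger parallel gripper is mounted at the origin on the work surface. World frame = base frame: x ahead of the robot, y to its left, z up, the work surface at z = 0. Lengths are in m, angles in rad, forces in N, time in s.
With the tool pointing down it reaches from about 0.275 to 0.75 m from the base axis. Payload 10.2 kg.
Tool frame: the origin (TCP) lies midway between the tips of the shut fingers; the grasp point (between the pads) lies 19 mm behind it (env.hold_point_z is the distance from the TCP to the grasp point, in m); z points along the fingers, y is the line along which they close (so a half turn about z gives the same grasp; the last joint's range is limited). The gripper opens to 85 mm and grips with 20 to 120 N. Pads are 22 mm wide; open, the fingers measure 114 mm over their backs; the gripper's body (76 mm by 85 mm) begins 54 mm behind the grasp point. The pads swing forward as they close: fully open they stand 13 mm farther back than shut.
Start: joints at [-1.554, 0.313, 1.498, -0, 1.331, -0.223], TCP at [0.125, -0.51, 0.231] pointing down, gripper open.
Joint ranges: [-2.94, 2.94], [-0.97, 2.17], [0.19, 2.56], [-1.23, 4.37], [0.02, 3.11], [-2.88, 2.88]. Speed limits (rad/s): [2.39, 2.39, 3.01, 3.14, 3.14, 3.14].

INTERFACE

Orientations are given as a unit quaternion [x, y, z, w].
In Python, from bench import env, kinematics, monitor, eyes, job gives the robot as it stands. The module is installed in compiled form; this text tells all that it offers. Calls block until the motion is done:
- env.reach(position, orientation): joint-space move of the TCP to a pose.
- env.movel(position, velocity=0.15, frame=None, guard=None): straight line of the TCP; frame=None keeps the orientation; velocity is the mean speed in m/s. With guard (N) it stops when the force on the tool has changed by that much, and returns True; else False.
- env.set_joints(angles): joint-space move.
- env.release() and env.close_gripper(effort=None): open the fingers fully, or close them until they stop; effort is the grip in N (None keeps the last).
- env.hold(seconds).
- kinematics.ik(position, orientation): joint angles nearest the present ones, or None.
- monitor.sense(): the state.
- eyes.grab_frame(name): name is "scene" or "top" or "wrist"; returns a dict with "frame" (420x560x3 uint8, red, green, blue), "mtx" (3x3 intrinsics, pixels), "k1" (the pictures are not rectified: a ray, as slopes to the right and down, at radius r is drawn at 1 + k1 r^2 times it, then the intrinsics apply), "view" (4x4, takes a point from world to camera coordinates). Camera axes: x right, y down, z forward; pixel columns grow to the right and rows downward; lengths in m; the calibration is good to about 2 mm. A picture is of the moment at which its call begins. There is no depth.
A pose or a line that the arm cannot do raises env.MotionError and nothing moves.
- job.hand_in(): hands the job in; it is judged then, once.
The state is a dict: "clock": time; "joints": joint angles; "qvel": joint speeds; "joint_efforts": joint torques, N m; "position": TCP position; "ee_rot": TCP orientation; "contact_force": force on the tool from outside, world axes, zero at the start; "ft_torque": the same for the moment, N m; "finger_gap": opening from 0.0 (shut) to 1.0 (fully open); "gripper_force": force on a finger pad.
Only numpy, scipy, OpenCV 4.12 (cv2) and the standard library are available. Lean on these libraries where they do the work, as an engineer would, in place of code of your own. Each camera call takes 0.05 s, during which the arm holds its last target. There are 200 camera calls.

## Working session

There is one attempt and no reset: what is moved stays moved. The work goes in short steps, each a Python script; the robot and the scene stay as the last script left them, time stands still between calls to the robot, and variables do not carry over. Pictures are saved under pics/ and viewed, at most 10 in all, crops included, and the job is handed in when it is done.

```bash
mkdir -p pics; cat > h.py <<'E'
import numpy as np, cv2
from bench import env, kinematics, monitor, eyes, job
def snap(n,f):
    d=eyes.grab_frame(n); cv2.imwrite(f'pics/{f}.png',d['frame'][:,:,::-1]); np.savez(f'{f}.npz',**d); return d
def ray(d,uv):
    K=np.array(d['mtx']);V=np.array(d['view']);k=float(d['k1'])
    p=np.linalg.inv(K)@[uv[0],uv[1],1]; q=p[:2].copy(); r=q.copy()
    for _ in range(30): r=q/(1+k*(r@r))
    R=V[:3,:3];o=-R.T@V[:3,3]; return o,R.T@np.array([r[0],r[1],1])
def onz(d,uv,z):
    o,v=ray(d,uv); return o+v*(z-o[2])/v[2]
def proj(d,P):
    V=np.array(d['view']);c=V[:3,:3]@P+V[:3,3];s=c[:2]/c[2];s=s*(1+float(d['k1'])*(s@s));return (np.array(d['mtx'])@[s[0],s[1],1])[:2]
E
python3 - <<'E'
from h import *
a=snap('top','top0')['frame'];b=snap('scene','scene0')['frame']
print(monitor.sense())
E
```

```text
{'clock': 0.1, 'joints': array([-1.55443107e+00,  3.13391699e-01,  1.49834001e+00, -1.54437189e-05,
        1.33104069e+00, -2.23366991e-01]), 'qvel': array([ 0.00157931, -0.0034605 , -0.00225957,  0.00129186,  0.00055516,
        0.00269961]), 'joint_efforts': array([ 2.53241218e-03, -4.12903798e+01, -2.60142946e+01, -1.41835608e-04,
        3.02349195e-03, -6.56860294e-06]), 'position': array([ 0.12465463, -0.50974674,  0.23080146]), 'ee_rot': array([ 9.92824261e-01,  1.19581097e-01,  5.34835692e-05, -5.87490353e-04]), 'contact_force': array([ 0.60419876,  0.15636001, -0.16115432]), 'ft_torque': array([-0.0350546 , -0.03312234,  0.02799017]), 'gripper_force': 0.0, 'finger_gap': 0.9989124901262708}
```

View pics/top0.png

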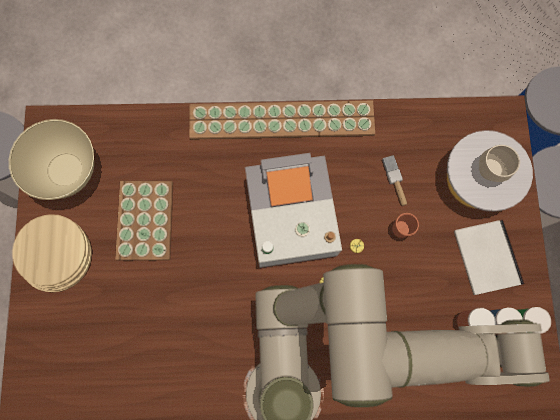

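View pics/scene0.png

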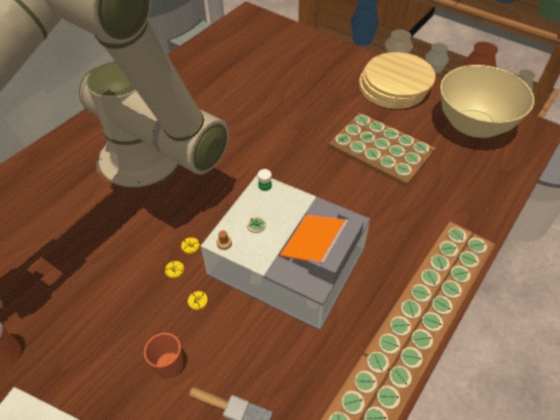

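The top view shows a green-print disc on the ledge at (302,229). Things that could be taken for it are the sound tags on the boards around (145,220) and (280,120), and the yellow discs at (357,245) and (322,281). The jar is at (267,247) and the stamp at (330,237). I choose the disc at (302,229) and check it in a crop.

```bash
python3 - <<'E'
import cv2
a=cv2.imread('pics/top0.png')[145:275,235:375]; cv2.imwrite('pics/crop1.png',cv2.resize(a,None,fx=4.5,fy=4.5,interpolation=cv2.INTER_CUBIC))
E
```

```text
(no output)
```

View pics/crop1.png

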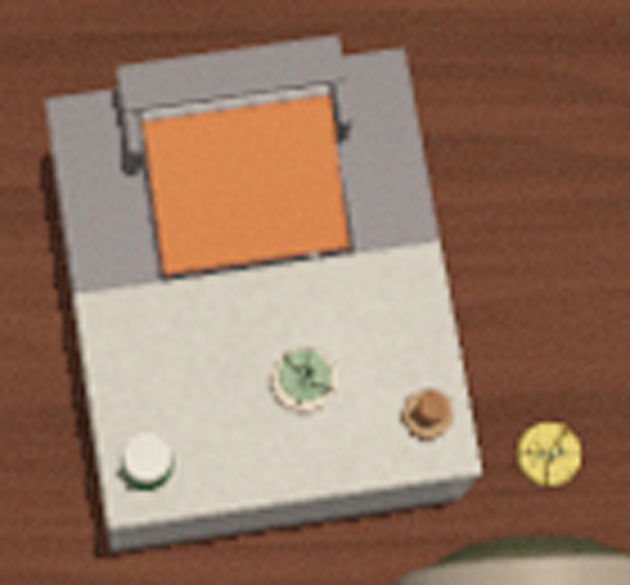

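The crop shows the disc with a dark crack at crop (303,378), so the choice is right. The lip line runs from (76,292) to (439,241), and the near ledge corners are (481,474) and (110,527).

```bash
cat >> h.py <<'E'
def fit(pts,obj):
    # 2D rigid fit world=R obj + t
    o=np.array(obj,float);w=np.array(pts)[:,:2]
    oc,wc=o.mean(0),w.mean(0);a=o-oc;b=w-wc
    th=np.arctan2((a[:,0]*b[:,1]-a[:,1]*b[:,0]).sum(),(a*b).sum())
    R=np.array([[np.cos(th),-np.sin(th)],[np.sin(th),np.cos(th)]]);t=wc-R@oc
    return th,R,t,(a@R.T+wc-w)
E
python3 - <<'E'
from h import *
d=np.load('top0.npz')
f=lambda c:(234.5+(c[0]+.5)/4.5,144.5+(c[1]+.5)/4.5)
C=[(76,292),(439,241),(481,474),(110,527)]
P=[onz(d,f(c),.12) for c in C]
th,R,t,e=fit(P,[(0,.125),(0,-.125),(-.16,-.125),(-.16,.125)])
print('th',th,'lip',t,'res mm',e*1000)
for n,c,z in [('tag',(304,377),.129),('jar',(148,458),.165),('stamp',(430,408),.155)]:
    p=onz(d,f(c),z);print(n,p,R.T@(p[:2]-t)*1000)
E
```

```text
th 0.1220654113939325 lip [ 0.55819    -0.04018617] res mm [[-0.84538762  0.29681362]
 [-0.5466325  -0.82388449]
 [ 0.90769115 -0.26047267]
 [ 0.48432898  0.78754354]]
tag [ 0.48012312 -0.06772701  0.129     ] [-80.83944297 -17.83029234]
jar [0.42190148 0.03768815 0.165     ] [-125.79225678   93.88971451]
stamp [ 0.45256576 -0.14742927  0.155     ] [-117.89650937  -93.58405888]
```

```bash
cat >> h.py <<'E'
from scipy.spatial.transform import Rotation as Ro
TH=0.1221; T=np.array([.55819,-.04019]); RB=np.array([[np.cos(TH),-np.sin(TH)],[np.sin(TH),np.cos(TH)]])
def w(x,y,z): return np.r_[RB@[x,y]+T,z]      # bin-frame xy (m), world z
def q(s):
    y=s*np.array([np.cos(TH),np.sin(TH),0]);z=np.array([0,0,-1.]);return Ro.from_matrix(np.c_[np.cross(y,z),y,z]).as_quat()
E
python3 - <<'E'
from h import *
for s in (1,-1):
    print(s,[None if (j:=kinematics.ik(w(x,-.018,z),q(s))) is None else np.round(j,2) for x,z in((-.07,.26),(-.07,.11),(.04,.11))])
s=min((1,-1),key=lambda s:abs(kinematics.ik(w(-.07,-.018,.26),q(s))[5]))
env.reach(w(-.07,-.018,.26),q(s))
d=snap('wrist','wr1');m=monitor.sense();print(s,m['clock'],m['position'],m['contact_force'])
print('proj lip ends',proj(d,w(0,.06,.12)),proj(d,w(0,-.06,.12)),'tag',proj(d,w(-.0808,-.0178,.129)))
E
```

```text
1 [array([-0.37,  0.23,  1.53, -0.  ,  1.38, -0.49]), array([-0.37,  0.38,  1.74, -0.  ,  1.01, -0.49]), array([-0.28,  0.59,  1.4 , -0.  ,  1.14, -0.4 ])]
-1 [array([-0.37,  0.23,  1.53, -0.  ,  1.38,  2.65]), array([-0.37,  0.38,  1.74, -0.  ,  1.01,  2.65]), array([-0.28,  0.59,  1.4 , -0.  ,  1.14,  2.74])]
1 2.2167 [ 0.49084413 -0.06729948  0.25990895] [ 0.41470517 -0.68669565  0.53969214]
proj lip ends [369.27842369  93.20762444] [357.7826433  235.30651803] tag [266.0258721 192.8925421]
```

View pics/wr1.png

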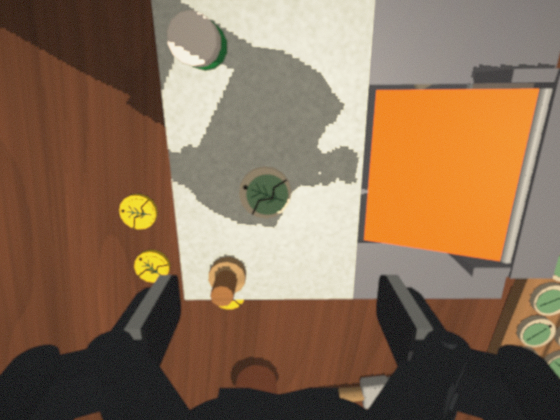

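The wrist view agrees with the top view. The tag's top is at (266,193) as predicted, and the lip line passes through (369,93) and (359,235). Next I go down with the fingers either side of the tag.

```bash
python3 - <<'E'
from h import *
env.movel(w(-.07,-.018,.125),.12)
g=env.movel(w(-.07,-.018,.100),.02,guard=4)
m=monitor.sense();print(g,m['clock'],m['position'],m['contact_force'])
z=m['position'][2]+.0025
env.movel(w(-.07,-.018,z),.02)
m=monitor.sense();print(z,m['position'],m['contact_force'],m['finger_gap'])
snap('wrist','wr2')
E
```

```text
True 4.3667 [ 0.49090205 -0.06657442  0.10686277] [-2.27485775 -0.20242586  5.83971408]
0.10936277396816393 [ 0.49091213 -0.06658869  0.10932972] [-0.32643982  0.47206296 -0.2932981 ] 1.0033432785742364
```

View pics/wr2.png

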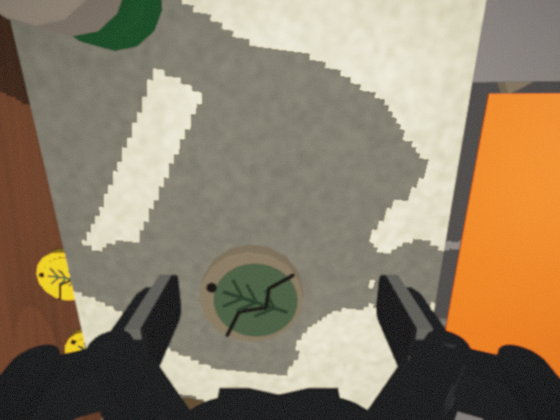

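The fingertips stand either side of the tag, at (165,290) and (395,290), with the tag between them at (255,298). Next is the forward stroke, with a check before the tag reaches the lip.

```bash
python3 - <<'E'
from h import *
z=.1094
g=env.movel(w(-.003,-.018,z),.06,guard=20)
m=monitor.sense();print(g,m['clock'],m['position'],m['contact_force'])
a=snap('wrist','wr3')['frame'];b=snap('scene','sc3')['frame'][150:340,180:400]
cv2.imwrite('pics/c3.png',np.hstack([cv2.resize(a,(400,300)),cv2.resize(b,(348,300))])[:,:,::-1])
E
```

```text
False 5.975 [ 0.55731141 -0.05840175  0.10948846] [-1.02012259 -0.21919151  1.22314051]
```

View pics/c3.png

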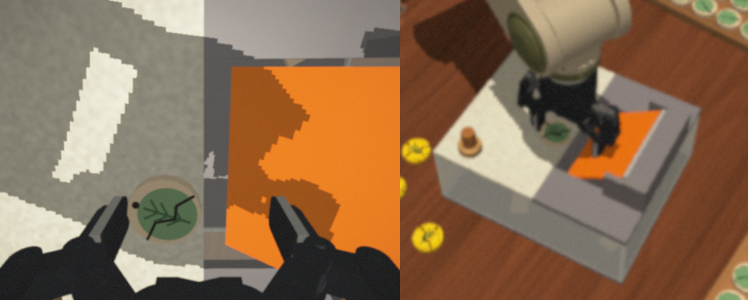

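The front finger at (285,215) holds the flap open and the tag at (165,210) is still before the lip, pressed by the rear finger. I finish the stroke.

```bash
python3 - <<'E'
from h import *
g=env.movel(w(.039,-.018,.1094),.06,guard=25)
env.hold(.5)
m=monitor.sense();print(g,m['clock'],m['position'],m['contact_force'])
a=snap('wrist','wr4')['frame'];b=snap('scene','sc4')['frame'][150:340,180:400]
cv2.imwrite('pics/c4.png',np.hstack([cv2.resize(a,(400,300)),cv2.resize(b,(348,300))])[:,:,::-1])
E
```

```text
True 7.2417 [ 0.59516882 -0.05362172  0.10865894] [-7.7333035  -1.22657396  7.7958528 ]
```

View pics/c4.png

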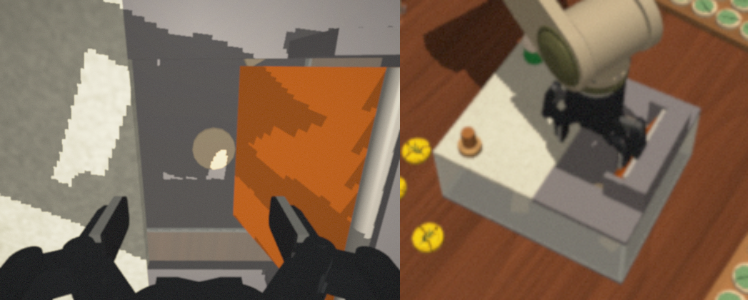

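The tag lies face down on the bin floor at (215,148), and the mouth is otherwise clear. I draw back at ledge height so the flap closes gently, then lift clear.

```bash
python3 - <<'E'
from h import *
env.movel(w(-.07,-.018,.1105),.08)
m=monitor.sense();print(m['clock'],m['contact_force'])
env.movel(w(-.07,-.018,.27),.12)
a=snap('wrist','wr5')['frame']
env.reach([.125,-.51,.25],[.992824,.119581,0,0]); env.hold(.3)
m=monitor.sense();print(m['clock'],m['contact_force'])
b=snap('top','top5')['frame'][145:275,235:375]
cv2.imwrite('pics/c5.png',np.hstack([cv2.resize(a,(400,300)),cv2.resize(b,(323,300))])[:,:,::-1])
E
```

```text
8.8 [-0.23760977 -0.91247952 -0.65645057]
12.6917 [-0.63223582  0.34818211  0.72389693]
```

View pics/c5.png

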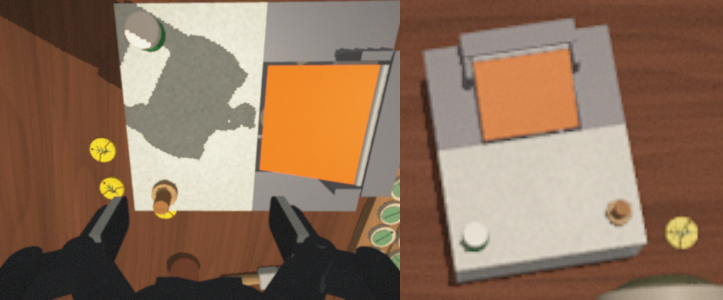

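The flap is shut again at (525,92) and the ledge no longer holds the tag. The jar at (475,236) and the stamp at (619,212) have not moved.

```bash
python3 -c "
from h import *
print(job.hand_in())"
```

```text
the job is handed in; nothing more can be done
None
```

The cracked tag was slid off the ledge and now lies on the bin floor, the flap has swung shut, the jar and stamp are where they stood, and the job is handed in at about 13 s on the robot's clock.

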